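# Probe a batch of boards at the switch panel

## Robot

A 6-joint arm with a two-finger parallel gripper is mounted at the origin on a cart in front of the work surface, level with it; the furniture and walls round the work are solid. World frame = base frame: x ahead of the robot, y to its left, z up, the work surface at z = 0. Lengths are in m, angles in rad, forces in N, time in s.
With the tool pointing down it reaches from about 0.25 to 0.775 m from the base axis. Payload 8.9 kg.
Tool frame: the origin (TCP) lies between the finger pads; the fingertips stand bot.tips_ahead ahead of it and the grasp point (between the pads) lies 2 mm behind it (bot.tips_ahead is the distance from the TCP to the fingertips, in m); z points along the fingers, y is the line along which they close (so a half turn about z gives the same grasp; the last joint's range is limited). The gripper opens to 85 mm and grips with 20 to 120 N. Pads are 22 mm wide; open, the fingers measure 114 mm over their backs; the gripper's body (76 mm by 85 mm) begins 54 mm behind the grasp point. The pads swing forward as they close: fully open they stand 13 mm farther back than shut.
Start: joints at [1.137, 0.291, -0.153, 1.127, 0, 1.431], TCP at [0.153, 0.502, 0.248] pointing down, gripper open.
Joint ranges: [-2.52, 2.52], [-0.91, 1.74], [-1.3, 1.37], [-1.96, 2.02], [-1.52, 1.47], [-3.14, 3.14]. Speed limits (rad/s): [2.22, 2.22, 2.79, 3.14, 3.14, 3.14].

## Interface

Orientations are given as a unit quaternion [x, y, z, w].
In Python, from workcell import bot, viewer gives the robot as it stands.
- The arm moves only by the shell command python3 -m inch 'ROWS' [FORCE]. ROWS is JSON, a list of rows, each an object with "grip": the opening in per cent of the stroke, from 0 (shut) to 100 (fully open); "slide": the shift along the tool's x, y, z in m, a list of three; "turn": the turn, a rotation vector about the tool's x, y, z in rad, a list of three. A call has 1 to 20 rows; each row shifts and turns the commanded pose from where the row before left it, along the tool's axes as they then stand; what a row does not reach is not made up. A row lasts 1/10 s, in which the tool goes at most 50 mm and 8.59 degrees, less where a joint would pass 70% of its speed; a pose out of reach is approached as far as the arm can. A call is refused whole if a number of a shift passes 0.05 or a number of a turn 0.15, either way. A call with a gripper value outside its range is refused whole. The fingers move at their own pace and stop on an object; FORCE is the grip in N (left out, the last holds). Time passes only in rows, so rows that do not move let the fingers close. It gives the time, the measured TCP pose, the force, the opening and the grip force at its end, in the units of the state.
- bot.read_state(): the state, without advancing time (a new reading comes with each control period).
- viewer.camera(name): name is "side" or "top" or "wrist"; returns a dict with "pixels" (384x512x3 uint8, blue, green, red), "K" (3x3 intrinsics, pixels), "extrinsics" (4x4, takes a point from world to camera coordinates). Camera axes: x right, y down, z forward; pixel columns grow to the right and rows downward; lengths in m; the calibration is good to about 2 mm. A picture is of the moment at which its call begins. There is no depth.
- bot.sign_off(): hands the job in; it is judged then, once.
The state is a dict: "time_s": time; "joints": joint angles; "joint_vel": joint speeds; "effort": joint torques, N m; "tcp_pos": TCP position; "orientation": TCP orientation; "ft_force": force on the tool from outside, world axes, zero at the start; "wrist_torque": the same for the moment, N m; "width": finger opening in m; "grip_force": force on a finger pad.
Only numpy, scipy, OpenCV 4.12 (cv2) and the standard library are available. Lean on these libraries where they do the work, as an engineer would, in place of code of your own. Each camera call takes 0.05 s, during which the arm holds its last target. There are 200 camera calls.

## Task

Switch the test panel on with its red isolator handle, then turn the orange winged selector clockwise all the way to its probing position. Take the yellow probe from its stand and touch its spring tip gently for about a second onto the round brass test point of every board present, in the order red, yellow, white, blue, black carrier. Afterwards put the probe back in its stand, then turn the selector fully back, and only then switch the isolator off; leave the bottle, the tape and the heat sink where they are.

Things in the scene. Friction and masses are not known exactly. Their poses are not given: they have to be found in the camera images.
- panel: Grey fixed switch panel, 96 (x) x 180 (y) x 36 mm high. Origin: centre of its underside; x to its rear, away from the robot, y to the left. Isolator on its right half (y = -48 mm), winged selector at x = -14, y = +42 mm. Behind the selector a black fuse block, 18 x 64 mm, at x = +32, y = +42 mm, top 71 mm above the bench, 5 mm clear of the circle the wing ends sweep.
- isolator (a joint): Isolator handle, hinged about the panel's y axis at x = -8, y = -48, 43 mm above the bench. 0 rad = off, leaning 0.5 rad to the panel's front (-x); 1.0 = on, leaning 0.5 rad to its rear (+x). A tumbler: its heavy handle falls to the nearer end once past the middle (0.5) and stays there; about 2 N at the knob moves it. Push it over from either side or pinch it.
- isolator_knob (a point): Centre of the red ball, 20 mm in diameter, at the end of the isolator handle (56 mm from the hinge, on a steel rod of 10 mm diameter); moves with the handle. About 92 mm above the bench at either end.
- selector (a joint): Orange winged selector on a vertical axis, friction 0.05 N m, stays where left. 0 rad = parked, at its stop; turns clockwise seen from above to 1.4 rad = probing, at its other stop. At 0 the wing's rear end points 0.70 rad to the left (+y) of the panel's +x, at 1.4 it points 0.70 rad to the right; half-way it passes the fuse block. May start up to 0.12 rad off 0.
- selector_wing (a point): Point on the selector's axis amid the wing, 70 mm above the bench. The wing is an upright orange plate 9 mm thick (11 mm at its round ends), 64 mm end to end, through the axis, 48 to 80 mm above the bench, over a hub of 22 mm diameter. Pinch it across its thickness from above. Its axes turn with it; at joint 0 they are parallel to the panel's.
- probe: Loose hand probe, about 75 g, 130 mm long, upright in the stand. Origin: on its axis at the underside of its black collar (34 mm diameter, 6 mm thick); z up along the grip, away from the tip. From z = +6 to +58 mm a yellow square grip 18 x 18 mm, faces square to x and y. Below the collar a black nose 12 mm in diameter to z = -36 mm, then the thin brass tip to z = -70 mm.
- probe_tip (a point): Very end of the probe's brass tip (5 mm in diameter); moves with the tip when it is pressed in.
- plunger (a joint): How far the probe's spring tip is pressed in, m: 0 = free, 0.009 = bottomed. 0.7 N to start, 0.35 N per mm: at most about 4 N until bottomed.
- stand: Aluminium tube on a dark round foot (72 mm in diameter), fixed to the bench, differently placed at each start. Tube 38 mm outside, 22 mm inside, its rim 80 mm above the bench, open to 10 mm above the bench. Origin: centre of the underside.
- stand_seat (a point): Centre of the stand's rim, 80 mm above the bench. With the probe home its collar lies on the rim, its origin within 8 mm of this point, and it stands upright.
- flux_bottle: Small brown dropper bottle, 31 mm across, 81 mm high, bystander. Origin: centre of the underside.
- tape_green: Green tape roll, 78 x 84 x 20 mm, lying flat, bystander. Origin: centre of the underside.
- heat_sink: Finned aluminium heat sink, 36 x 44 x 19 mm, bystander. Origin: centre of the underside.
- board_red: Loose test board on a red carrier plate 60 (x) x 38 (y) x 5 mm, 0.1 kg; sockets at its two ends, up to 15 mm high, stay 12 mm or more away from the centre of the test point. Origin: centre of the underside. May be absent.
- point_red (a point): Centre of the top of the round brass test point (12 mm in diameter, black rim to 15 mm) at the centre of the red board, 12 mm above the bench.
- board_yellow: Loose test board on a yellow carrier plate 60 (x) x 38 (y) x 5 mm, 0.1 kg; sockets at its two ends, up to 15 mm high, stay 12 mm or more away from the centre of the test point. Origin: centre of the underside. May be absent.
- point_yellow (a point): Centre of the top of the round brass test point (12 mm in diameter, black rim to 15 mm) at the centre of the yellow board, 12 mm above the bench.
- board_white: Loose test board on a white carrier plate 60 (x) x 38 (y) x 5 mm, 0.1 kg; sockets at its two ends, up to 15 mm high, stay 12 mm or more away from the centre of the test point. Origin: centre of the underside. May be absent.
- point_white (a point): Centre of the top of the round brass test point (12 mm in diameter, black rim to 15 mm) at the centre of the white board, 12 mm above the bench.
- board_blue: Loose test board on a blue carrier plate 60 (x) x 38 (y) x 5 mm, 0.1 kg; sockets at its two ends, up to 15 mm high, stay 12 mm or more away from the centre of the test point. Origin: centre of the underside. May be absent.
- point_blue (a point): Centre of the top of the round brass test point (12 mm in diameter, black rim to 15 mm) at the centre of the blue board, 12 mm above the bench.
- board_black: Loose test board on a black carrier plate 60 (x) x 38 (y) x 5 mm, 0.1 kg; sockets at its two ends, up to 15 mm high, stay 12 mm or more away from the centre of the test point. Origin: centre of the underside. May be absent.
- point_black (a point): Centre of the top of the round brass test point (12 mm in diameter, black rim to 15 mm) at the centre of the black board, 12 mm above the bench.
There are look-alikes about, which are no part of the job. What is shaped like the board_yellow but green is not meant.

How it is judged:
On the way, in this order (a step that is already met when the one before it is completed fails the run):
1. the isolator is thrown to on (value of joint isolator above 0.85 rad), for 0.2 s.
2. the selector is turned clockwise to its probing stop, with the isolator on (value of joint isolator above 0.85 rad and value of joint selector above 1.25 rad), for 0.2 s.
3. the probe tip rests on the red board's test point (within 6 mm of its centre) for half a second (distance between probe_tip and point_red below 0.006 m and contact force between probe and board_red above 0.3 N), for 0.5 s.
4. the probe tip rests on the yellow board's test point (within 6 mm of its centre) for half a second (distance between probe_tip and point_yellow below 0.006 m and contact force between probe and board_yellow above 0.3 N), for 0.5 s.
5. the probe tip rests on the white board's test point (within 6 mm of its centre) for half a second (distance between probe_tip and point_white below 0.006 m and contact force between probe and board_white above 0.3 N), for 0.5 s.
6. the probe tip rests on the blue board's test point (within 6 mm of its centre) for half a second (distance between probe_tip and point_blue below 0.006 m and contact force between probe and board_blue above 0.3 N), for 0.5 s.
7. the probe tip rests on the black board's test point (within 6 mm of its centre) for half a second (distance between probe_tip and point_black below 0.006 m and contact force between probe and board_black above 0.3 N), for 0.5 s.
8. the probe is back in its stand and let go (horizontal distance between probe and stand_seat below 0.008 m and z of probe in the frame of stand_seat between -0.004 and 0.004 m and angle between probe's own z axis and vertical below 0.08 rad and contact force between the fingers and probe below 0.1 N), for 0.3 s.
9. the selector is turned back to its parked stop, with the isolator still on (value of joint selector below 0.15 rad and value of joint isolator above 0.85 rad), for 0.2 s.
At the end, for the whole second after the job is handed in: The isolator is off (joint under 0.15 rad), the selector parked (under 0.15 rad), the probe at rest and upright (within 0.08 rad) in its stand, collar on the rim (within 4 mm) and within 8 mm of its centre (all of step 8 and value of joint each of isolator, selector below 0.15 rad and linear speed of probe below 0.02 m/s); the robot touches nothing.
It fails at once if the bottle, the tape or the heat sink is shifted by more than 30 mm (distance of any of flux_bottle, tape_green, heat_sink from where it was at the start of the episode above 0.03 m).
It fails at once if the probe is pressed on a board with more than 20 N (contact force between probe and board_red above 20 N or contact force between probe and board_yellow above 20 N or contact force between probe and board_white above 20 N or contact force between probe and board_blue above 20 N or contact force between probe and board_black above 20 N).
It fails at once if the probe touches a board while the isolator is off or the selector away from probing ((contact force between probe and board_red above 0.3 N or contact force between probe and board_yellow above 0.3 N or contact force between probe and board_white above 0.3 N or contact force between probe and board_blue above 0.3 N or contact force between probe and board_black above 0.3 N) and (value of joint isolator below 0.85 rad or value of joint selector below 1.25 rad)).
Of board_red, board_yellow, board_white, board_blue, board_black only 3 to 5 are there at a start; the rules pass over those that are not, and their reading is None.
At some moment in a run one of board_red, board_yellow, board_white, board_blue, board_black may be knocked a few centimetres aside while the robot is not near it.
Once in a run the grip may slacken for a moment while it holds something.
It also fails if it takes over 208 s, if anything falls off the work surface, if the arm or the gripper's body presses on something with over 40 N, if the wrist force passes 120 N, or if a joint passes its speed limit or range.

## Working session

There is one attempt and no reset: what is moved stays moved. The work goes in short steps, Python scripts to look and compute and a shell command to move; the robot and the scene stay as the last step left them, time stands still between calls to the robot, and variables do not carry over. Pictures are saved under pics/ and viewed, at most 14 in all, crops included, and the job is handed in when it is done.

```bash
ls; mkdir -p pics; python3 - <<'E'
from workcell import bot, viewer
import cv2,numpy as np
print(bot.read_state(), bot.tips_ahead)
for n in ["side","top"]:
    c=viewer.camera(n); np.savez(f'pics/{n}0.npz',**c)
    cv2.imwrite(f'pics/{n}0.png',cv2.resize(c['pixels'],(800,600),interpolation=cv2.INTER_CUBIC))
    print(n,c['K'],c['extrinsics'])
E
```

```text
pics
{'time_s': 0.0, 'joints': array([ 1.13665318e+00,  2.91285558e-01, -1.54145663e-01,  1.12669233e+00,
        1.98537453e-05,  1.43149262e+00]), 'joint_vel': array([-4.57551941e-04,  8.13930208e-04,  5.96148851e-05,  6.11063101e-05,
        3.55234425e-04, -1.86830491e-04]), 'effort': array([-3.87969894e-04, -5.37138641e+01,  3.31374729e+01,  1.56797835e-02,
       -2.06163536e-04, -4.46895257e-06]), 'tcp_pos': array([0.15237021, 0.50196001, 0.24772233]), 'orientation': array([ 1.46886305e-01,  9.89153159e-01, -6.33713988e-04, -1.97198620e-04]), 'ft_force': array([-0.10784968, -0.35467617,  0.04563317]), 'wrist_torque': array([ 0.03203601, -0.00879784, -0.01510379]), 'grip_force': 0.0, 'width': 0.08549551214686502} 0.017
side [[473.05233026   0.         257.64656939]
 [  0.         473.05233026 180.81664754]
 [  0.           0.           1.        ]] [[ 0.80340258 -0.59511792 -0.01946695 -0.524268  ]
 [-0.40720175 -0.52527693 -0.74717527  0.2625876 ]
 [ 0.43443185  0.60820951 -0.6643419   0.90061762]
 [ 0.          0.          0.          1.        ]]
top [[487.60524987   0.         263.62572534]
 [  0.         487.60524987 188.6574444 ]
 [  0.           0.           1.        ]] [[-2.21993995e-02 -9.99742664e-01 -4.66813318e-03 -3.70583897e-02]
 [-9.83927351e-01  2.26752685e-02 -1.77123686e-01  6.07965720e-01]
 [ 1.77183957e-01  6.61064433e-04 -9.84177529e-01  1.12923278e+00]
 [ 0.00000000e+00  0.00000000e+00  0.00000000e+00  1.00000000e+00]]
```

View pics/top0.png

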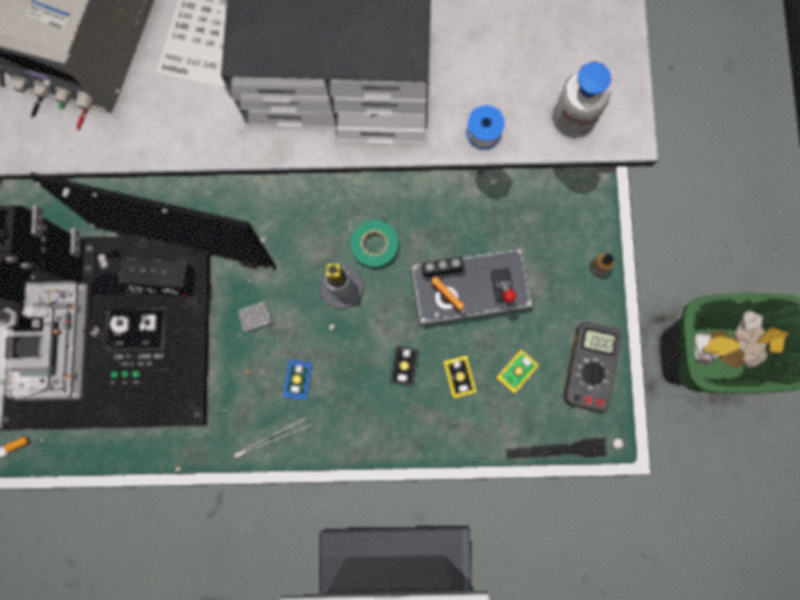

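View pics/side0.png

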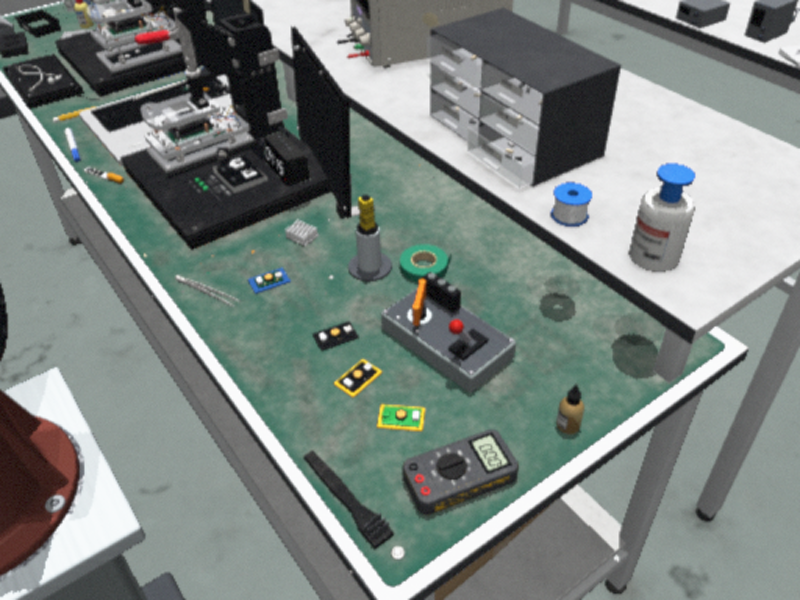

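The top view (800x600) shows the stand with probe at (340,285), panel (472,287), selector wing (447,293), red knob (509,296) and tape (374,244). The heat sink is at (255,316) and the bottle at (603,264). The boards are blue (298,379), black (403,365) and yellow (460,377). No red or white board shows in either view.

Look-alikes, each with its pixel:
- Green board with a yellow rim (517,370), against the yellow board (460,377).
- Black brush (560,448) and multimeter (592,367), against the black board (403,365).

I'll check the choice in one close crop and measure.

```bash
cat > h.py <<'E'
import numpy as np, cv2
def load(n): return dict(np.load(n))
def ray(c,uv):
    R=c['extrinsics'][:3,:3];t=c['extrinsics'][:3,3]
    d=R.T@np.linalg.solve(c['K'],[uv[0],uv[1],1.]); return -R.T@t,d
def plane(c,uv,z):
    o,d=ray(c,uv); return o+d*(z-o[2])/d[2]
def tri(c1,u1,c2,u2):
    o1,d1=ray(c1,u1);o2,d2=ray(c2,u2);d1/=np.linalg.norm(d1);d2/=np.linalg.norm(d2)
    s=np.linalg.lstsq(np.c_[d1,-d2],o2-o1,rcond=None)[0]
    a,b=o1+s[0]*d1,o2+s[1]*d2; return (a+b)/2,np.linalg.norm(a-b)
def proj(c,p):
    q=c['K']@(c['extrinsics'][:3,:3]@np.array(p)+c['extrinsics'][:3,3]); return q[:2]/q[2]
def blobs(img,lo,hi,box=None,amin=6):
    h=cv2.cvtColor(img,cv2.COLOR_BGR2HSV); m=cv2.inRange(h,np.array(lo),np.array(hi))
    if box: k=np.zeros_like(m);x0,y0,x1,y1=box;k[y0:y1,x0:x1]=255;m&=k
    n,l,s,ce=cv2.connectedComponentsWithStats(m)
    return [(ce[i].round(1),s[i].tolist(),l==i) for i in range(1,n) if s[i][4]>=amin]
E
python3 - <<'E'
from h import *
T=load('pics/top0.npz');S=load('pics/side0.npz')
for nm,lo,hi in [('red',(0,150,100),(6,255,255)),('orange',(7,150,120),(19,255,255)),('yellow',(20,120,80),(34,255,255)),('blue',(100,120,60),(125,255,255))]:
    for c,n,b in((T,'T',(140,110,400,300)),(S,'S',(100,120,340,290))):
        for ce,s,m in blobs(c['pixels'],lo,hi,b):
            y,x=np.where(m);r=cv2.minAreaRect(np.c_[x,y].astype(np.float32))
            print(nm,n,ce,s[4],'pl12',plane(c,ce,.008).round(3)[:2],np.round(r[1],1),round(r[2],1))
a=T['pixels'][140:275,145:400]
b=S['pixels'][120:290,120:340]
a=cv2.resize(a,None,fx=3,fy=3,interpolation=cv2.INTER_CUBIC)[:405,:765]
cv2.imwrite('pics/crop1.png',a)
E
```

```text
red T [325.3 188.8] 42 pl12 [ 0.611 -0.206] [7. 6.] 0.0
red S [291.7 208.1] 50 pl12 [ 0.65  -0.136] [7. 7.] 90.0
orange T [285.5 187.1] 103 pl12 [ 0.618 -0.106] [25.5  4.7] 46.8
orange S [267.8 190.8] 120 pl12 [ 0.642 -0.055] [ 5.1 29.4] 11.3
yellow T [213.2 173.4] 54 pl12 [0.658 0.076] [8. 8.] 90.0
yellow T [330.1 238.3] 135 pl12 [ 0.487 -0.213] [15.8 24.6] 40.9
yellow T [293.9 240.9] 193 pl12 [ 0.482 -0.123] [24.7 15.5] 76.0
yellow T [258.5 233.8] 24 pl12 [ 0.502 -0.036] [4. 5.] 90.0
yellow T [331.5 237. ] 16 pl12 [ 0.49  -0.216] [4. 3.] 90.0
yellow T [294.3 240.7] 23 pl12 [ 0.483 -0.124] [4.5 4.5] 63.4
yellow T [189.8 242.4] 16 pl12 [0.484 0.135] [4. 3.] 0.0
yellow S [234.5 135.6] 149 pl12 [0.706 0.18 ] [20.3  9. ] 86.2
yellow S [171.9 176.4] 9 pl12 [0.484 0.134] [1. 4.] 90.0
yellow S [214.1 211.8] 11 pl12 [ 0.501 -0.036] [2. 4.] 90.0
yellow S [228.4 242.5] 188 pl12 [ 0.475 -0.133] [15.4 27.8] 49.1
yellow S [256.1 269.9] 139 pl12 [ 0.479 -0.229] [29.7 14.8] 4.6
yellow S [251.5 259. ] 8 pl12 [ 0.488 -0.2  ] [7. 0.] 180.0
yellow S [265.5 260. ] 6 pl12 [ 0.51 -0.22] [5. 0.] 180.0
yellow S [256.4 264.4] 26 pl12 [ 0.488 -0.218] [5. 5.] 90.0
blue T [190.1 243.2] 195 pl12 [0.482 0.134] [15.1 24.2] 8.1
blue S [171.8 180.5] 120 pl12 [0.477 0.121] [10.1 25. ] 71.6
```

View pics/crop1.png

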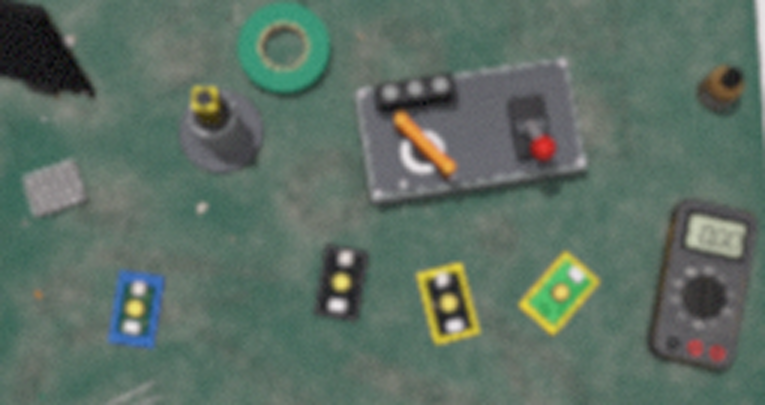

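The crop confirms the choice. The yellow board (dark PCB, yellow carrier) is at crop (448,302), and the green decoy at (560,292) is to be ignored. Blue is at (135,308) and black at (341,282). The wing's rear end points rear-left, so the selector is parked, and the knob leans to the front.

```bash
python3 - <<'E'
from h import *
T=load('pics/top0.npz');S=load('pics/side0.npz')
f=lambda x,y:np.array([145+x/3,140+y/3])
k,e=tri(T,(325.3,188.8),S,(291.7,208.1));print('knob',k.round(4),e)
w,e=tri(T,(285.5,187.1),S,(267.8,190.8));print('wing',w.round(4),e)
print('wing75',plane(T,(285.5,187.1),.075).round(4))
a,b=plane(T,f(400,118),.08),plane(T,f(450,168),.08);print('wing ends',a.round(3),b.round(3),np.hypot(*(a-b)[:2]),np.arctan2(*(a-b)[[1,0]]))
C=[plane(T,f(*p),.036) for p in((375,200),(587,168),(567,62),(360,93))]
for c in C:print('corner',c.round(4))
d=C[0]-C[1]; print('panel y len',np.hypot(*d[:2]),'yaw',np.arctan2(d[1],d[0])-np.pi/2)
d=C[3]-C[2]; print('len',np.hypot(*d[:2]),'yaw',np.arctan2(d[1],d[0])-np.pi/2,'centre',np.mean(C,0).round(4))
p=tri(T,(213.2,173.4),S,(234.5,135.6));print('probe grip',p, 'top', plane(T,(213.2,173.4),.138))
for n,u in(('yel',(294.3,240.7)),('blu',(189.8,242.4)),('blk',(258.5,233.8))):print(n,plane(T,u,.012).round(4))
E
```

```text
knob [ 0.5973 -0.1961  0.0879] 0.00023573984709544888
wing [ 0.6071 -0.1031  0.0635] 0.0017986588587350593
wing75 [ 0.6058 -0.103   0.075 ]
wing ends [ 0.624 -0.086  0.08 ] [ 0.583 -0.125  0.08 ] 0.05618964238363102 0.7502534353320781
corner [ 0.5651 -0.0654  0.036 ]
corner [ 0.5876 -0.2396  0.036 ]
corner [ 0.677  -0.2275  0.036 ]
corner [ 0.6547 -0.0552  0.036 ]
panel y len 0.175622857186804 yaw 0.1282982495562459
len 0.1737231297499648 yaw 0.1287763552126957 centre [ 0.6211 -0.1469  0.036 ]
probe grip (array([0.6357256 , 0.06649248, 0.10532547]), np.float64(0.002039007925060453)) top [0.62963904 0.06261158 0.138     ]
yel [ 0.4824 -0.1235  0.012 ]
blu [0.484  0.1344 0.012 ]
blk [ 0.5014 -0.0356  0.012 ]
```

```bash
python3 -m inch '[{"grip":100,"slide":[0,0,0],"turn":[0,0,-0.1413]},{"grip":100,"slide":[0,0,0],"turn":[0,0,-0.1413]},{"grip":0,"slide":[0,0,0],"turn":[0,0,-0.1413]},{"grip":0,"slide":[-0.0165,-0.041,0],"turn":[0,0,0]},{"grip":0,"slide":[-0.0165,-0.041,0],"turn":[0,0,0]},{"grip":0,"slide":[-0.0165,-0.041,0],"turn":[0,0,0]},{"grip":0,"slide":[-0.0165,-0.041,0],"turn":[0,0,0]},{"grip":0,"slide":[-0.0165,-0.041,0],"turn":[0,0,0]},{"grip":0,"slide":[-0.0165,-0.041,0],"turn":[0,0,0]},{"grip":0,"slide":[-0.0165,-0.041,0],"turn":[0,0,0]},{"grip":0,"slide":[-0.0165,-0.041,0],"turn":[0,0,0]},{"grip":0,"slide":[-0.0165,-0.041,0],"turn":[0,0,0]},{"grip":0,"slide":[-0.0165,-0.041,0],"turn":[0,0,0]},{"grip":0,"slide":[-0.0165,-0.041,0],"turn":[0,0,0]},{"grip":0,"slide":[-0.0165,-0.041,0],"turn":[0,0,0]},{"grip":0,"slide":[-0.0165,-0.041,0],"turn":[0,0,0]},{"grip":0,"slide":[-0.0165,-0.041,0],"turn":[0,0,0]},{"grip":0,"slide":[-0.0165,-0.041,0],"turn":[0,0,0]},{"grip":0,"slide":[-0.0165,-0.041,0],"turn":[0,0,0]},{"grip":0,"slide":[-0.0165,-0.041,0],"turn":[0,0,0]}]'
python3 - <<'E'
from workcell import bot, viewer
import cv2,numpy as np
s=bot.read_state();print(s['time_s'],s['tcp_pos'],s['orientation'],s['joints'])
c=viewer.camera('wrist');np.savez('pics/w1.npz',**c);print(-c['extrinsics'][:3,:3].T@c['extrinsics'][:3,3])
cv2.imwrite('pics/w1.png',c['pixels'])
E
```

```text
time_s: 2.1
tcp_pos: [0.5209, -0.1545, 0.248]
orientation: [-0.064, 0.998, 0.0, -0.0]
ft_force: [0.7, -0.6, -0.1]
width: -0.0
grip_force: 0.0
2.1 [ 0.52085229 -0.15451148  0.24798823] [-6.43236889e-02  9.97929057e-01  1.59069324e-04 -1.85990940e-04] [-4.23031810e-01  3.26033538e-01 -1.04317101e-01  1.14092335e+00
  1.06882182e-04 -5.51768097e-01]
[ 0.45619376 -0.16245476  0.373431  ]
```

View pics/w1.png

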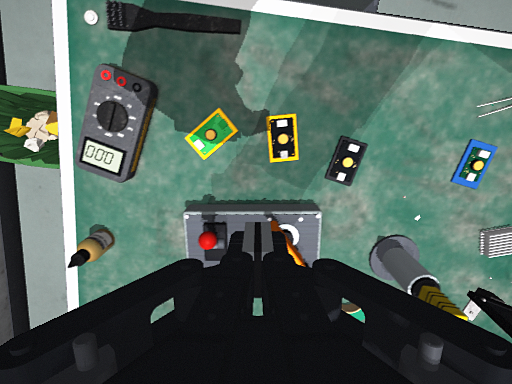

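The wrist view shows the knob (207,240), panel front edge from (186,207) to (322,207), and the wing partly hidden at (288,245). The board points are yellow (283,139), black (348,162) and blue (478,166). Probe and stand are at right (430,290).

```bash
python3 - <<'E'
from h import *
W=load('pics/w1.npz')
for ce,s,m in blobs(W['pixels'],(0,150,80),(6,255,255),(180,200,240,270),20): print('knob',ce,s,plane(W,ce,.092).round(4))
for n,u in(('yel',(283,139)),('blk',(348,162)),('blu',(478,166))):
    b=[x for x in blobs(W['pixels'],(16,90,80),(34,255,255),(u[0]-9,u[1]-9,u[0]+9,u[1]+9),10)]
    for ce,s,m in b: print(n,ce,s,plane(W,ce,.012).round(4))
for u in((186,205),(322,206),(186,213),(320,213)):print(plane(W,u,.036).round(4))
for ce,s,m in blobs(W['pixels'],(5,170,100),(16,255,255),(265,215,325,270),20): 
    y,x=np.where(m);print('or',ce,s,plane(W,ce,.08).round(4),cv2.minAreaRect(np.c_[x,y].astype(np.float32)))
E
```

```text
knob [207.3 240.4] [199, 232, 18, 18, 242] [ 0.5935 -0.1995  0.092 ]
yel [282.8 138.6] [278, 134, 11, 10, 86] [ 0.4798 -0.1264  0.012 ]
blk [347.5 161.8] [342, 157, 12, 10, 89] [ 0.4984 -0.0384  0.012 ]
blu [478.2 164.9] [473, 160, 11, 10, 81] [0.4806 0.1316 0.012 ]
[ 0.5758 -0.2376  0.036 ]
[ 0.5551 -0.0668  0.036 ]
[ 0.5865 -0.2369  0.036 ]
[ 0.5646 -0.0676  0.036 ]
or [274.7 226.3] [271, 221, 12, 12, 72] [ 0.5726 -0.1275  0.08  ] ((275.01470947265625, 227.69117736816406), (14.577380180358887, 7.545937538146973), 59.03623962402344)
or [294.1 251.7] [286, 237, 20, 30, 128] [ 0.6007 -0.1008  0.08  ] ((293.5611877441406, 253.07530212402344), (34.488563537597656, 8.537254333496094), 50.90614700317383)
```

```bash
python3 -m inch '[{"grip":0,"slide":[-0.0084,-0.0265,0],"turn":[0,0,0]},{"grip":0,"slide":[-0.0084,-0.0265,0],"turn":[0,0,0]},{"grip":0,"slide":[0,0,0.039],"turn":[0,0,0]},{"grip":0,"slide":[0,0,0.039],"turn":[0,0,0]},{"grip":0,"slide":[0,0,0.039],"turn":[0,0,0]},{"grip":0,"slide":[0,0,0.039],"turn":[0,0,0]},{"grip":0,"slide":[-0.02,0,0],"turn":[0,0,0]},{"grip":0,"slide":[-0.01,0,0],"turn":[0,0,0]},{"grip":0,"slide":[-0.008,0,0],"turn":[0,0,0]},{"grip":0,"slide":[-0.008,0,0],"turn":[0,0,0]},{"grip":0,"slide":[-0.008,0,0],"turn":[0,0,0]},{"grip":0,"slide":[-0.008,0,0],"turn":[0,0,0]},{"grip":0,"slide":[-0.008,0,0],"turn":[0,0,0]},{"grip":0,"slide":[0,0,0],"turn":[0,0,0]},{"grip":0,"slide":[0.03,0,0],"turn":[0,0,0]},{"grip":0,"slide":[0.03,0,0],"turn":[0,0,0]},{"grip":0,"slide":[0.01,0,-0.04],"turn":[0,0,0]},{"grip":35,"slide":[0,0,-0.04],"turn":[0,0,0]},{"grip":35,"slide":[0,0.03,-0.04],"turn":[0,0,0]},{"grip":35,"slide":[0,0.02,0],"turn":[0,0,0]}]'
python3 - <<'E'
from workcell import bot, viewer
from h import *
s=bot.read_state();print(s['tcp_pos'],s['orientation'],s['ft_force'])
c=viewer.camera('wrist');np.savez('pics/w2.npz',**c)
t=viewer.camera('top');np.savez('pics/top1.npz',**t)
d=viewer.camera('side');np.savez('pics/side1.npz',**d)
a=cv2.resize(d['pixels'][150:270,150:350],(800,480))
cv2.imwrite('pics/m2.png',np.vstack([a[:300,:512] if 0 else cv2.resize(d['pixels'][165:265,200:340],(420,300)),]) )
cv2.imwrite('pics/m2.png',np.hstack([c['pixels'][190:384,:420],cv2.resize(d['pixels'][165:265,200:340],(272,194))]))
E
```

```text
time_s: 4.15
tcp_pos: [0.5396, -0.1539, 0.2177]
orientation: [-0.064, 0.998, -0.002, 0.004]
ft_force: [0.6, -0.3, -0.8]
width: 0.0304
grip_force: 0.0
[ 0.539563   -0.15392782  0.21773665] [-0.06409012  0.99793558 -0.00175292  0.00373664] [ 0.5745349  -0.28994903 -0.81645243]
```

View pics/m2.png

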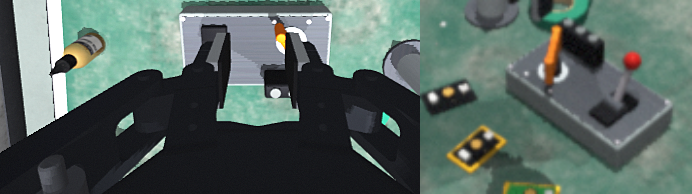

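The isolator is on: in the side crop the knob at (631,60) leans to the rear. Next I go over the wing at about (0.603,-0.1065), world angle about 0.76.

```bash
python3 -m inch '[{"grip":30,"slide":[-0.023,0.0129,0],"turn":[0,0,0]},{"grip":30,"slide":[-0.023,0.0129,0],"turn":[0,0,0]},{"grip":30,"slide":[-0.023,0.013,0],"turn":[0,0,0]},{"grip":30,"slide":[0,0,0],"turn":[0,0,-0.126]},{"grip":30,"slide":[0,0,0],"turn":[0,0,-0.126]},{"grip":30,"slide":[0,0,0],"turn":[0,0,-0.126]},{"grip":30,"slide":[0,0,0],"turn":[0,0,-0.126]},{"grip":30,"slide":[0,0,0],"turn":[0,0,-0.126]},{"grip":30,"slide":[0,0,0.04],"turn":[0,0,0]},{"grip":30,"slide":[0,0,0.04],"turn":[0,0,0]}]' 30
python3 - <<'E'
from workcell import bot, viewer
from h import *
s=bot.read_state();print(s['tcp_pos'],s['orientation'],s['ft_force'])
c=viewer.camera('wrist');np.savez('pics/w3.npz',**c)
d=viewer.camera('top')
print('tip proj wrist',proj(c,s['tcp_pos']),proj(c,[.603,-.1065,.08]))
cv2.imwrite('pics/w3.png',np.hstack([c['pixels'][150:384,100:420],cv2.resize(d['pixels'][150:228,250:350],(300,234))]))
E
```

```text
time_s: 5.3
tcp_pos: [0.6015, -0.1074, 0.1313]
orientation: [-0.37, 0.929, -0.001, 0.001]
ft_force: [0.3, 0.1, -1.5]
width: 0.0256
grip_force: 0.0
[ 0.6014754  -0.10738093  0.13126862] [-3.70331844e-01  9.28899111e-01 -6.78487638e-04  5.54016368e-04] [ 0.33217809  0.09852021 -1.45771174]
tip proj wrist [256.34210093 251.94372163] [256.07985354 218.27547132]
```

View pics/w3.png

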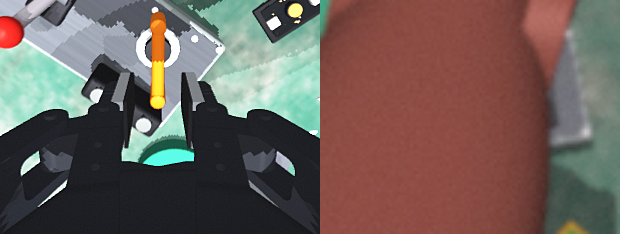

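The wing is centred between the fingers (column 257 of 256) and lies along the pads. I'll descend and close.

```bash
python3 -m inch '[{"grip":30,"slide":[0,0,0.03],"turn":[0,0,0]},{"grip":30,"slide":[0,0,0.03],"turn":[0,0,0]},{"grip":0,"slide":[0,0,0],"turn":[0,0,0]},{"grip":0,"slide":[0,0,0],"turn":[0,0,0]},{"grip":0,"slide":[0,0,0],"turn":[0,0,0]},{"grip":0,"slide":[0,0,0],"turn":[0,0,0.1]},{"grip":0,"slide":[0,0,0],"turn":[0,0,0.1]},{"grip":0,"slide":[0,0,0],"turn":[0,0,0.1]}]' 35
```

```text
time_s: 6.2
tcp_pos: [0.6007, -0.1076, 0.0715]
orientation: [-0.225, 0.974, -0.0, -0.001]
ft_force: [6.1, -7.3, -30.0]
width: 0.0082
grip_force: 38.9
```

```bash
python3 -m inch '[{"grip":0,"slide":[0,0,0.001],"turn":[0,0,0.12]},{"grip":0,"slide":[0,0,0],"turn":[0,0,0.12]},{"grip":0,"slide":[0,0,0],"turn":[0,0,0.12]},{"grip":0,"slide":[0,0,0],"turn":[0,0,0.12]},{"grip":0,"slide":[0,0,0],"turn":[0,0,0.12]},{"grip":0,"slide":[0,0,0],"turn":[0,0,0.12]},{"grip":0,"slide":[0,0,0],"turn":[0,0,0.12]},{"grip":0,"slide":[0,0,0],"turn":[0,0,0.12]},{"grip":0,"slide":[0,0,0],"turn":[0,0,0.06]},{"grip":0,"slide":[0,0,0],"turn":[0,0,0]}]' 35; python3 -c "
from workcell import bot
s=bot.read_state();print(s['wrist_torque'],s['orientation'],s['joints'][5])"
```

```text
time_s: 7.2
tcp_pos: [0.6008, -0.1069, 0.0715]
orientation: [0.277, 0.961, -0.0, -0.0]
ft_force: [3.4, -4.0, -20.3]
width: 0.0084
grip_force: 39.6
[-0.70980673 -0.69356793 -0.07437147] [ 2.77450147e-01  9.60739832e-01 -3.87640447e-04 -4.90380936e-04] 0.2668202096006703
```

```bash
python3 -m inch '[{"grip":0,"slide":[0,0,0],"turn":[0,0,0.05]},{"grip":0,"slide":[0,0,0],"turn":[0,0,0]},{"grip":0,"slide":[0,0,0],"turn":[0,0,0]}]' 35; python3 -c "
from workcell import bot
s=bot.read_state();print(s['wrist_torque'],s['orientation'],s['joints'][5])"
```

```text
time_s: 7.5
tcp_pos: [0.6008, -0.1069, 0.0715]
orientation: [0.299, 0.954, -0.001, -0.0]
ft_force: [2.3, -5.0, -19.9]
width: 0.0083
grip_force: 46.8
[-0.96553081 -0.60526568  0.82564725] [ 2.99274529e-01  9.54166842e-01 -5.77570590e-04 -2.44907967e-04] 0.3126743711800698
```

The selector is at its stop (moment rose to 0.83 N m). I'll release, rise and look at the probe.

```bash
python3 -m inch '[{"grip":0,"slide":[0,0,0],"turn":[0,0,-0.05]},{"grip":30,"slide":[0,0,0],"turn":[0,0,0]},{"grip":30,"slide":[0,0,0],"turn":[0,0,0]},{"grip":30,"slide":[0,0,-0.02],"turn":[0,0,0]},{"grip":30,"slide":[0,0,-0.04],"turn":[0,0,0]},{"grip":50,"slide":[0,0,-0.045],"turn":[0,0,0]},{"grip":100,"slide":[0,0,-0.045],"turn":[0,0,0]},{"grip":100,"slide":[0,0,-0.045],"turn":[0,0,0]},{"grip":100,"slide":[0,0,0],"turn":[0,0,-0.14]},{"grip":100,"slide":[0,0,0],"turn":[0,0,-0.14]},{"grip":100,"slide":[0,0,0],"turn":[0,0,-0.14]},{"grip":100,"slide":[0,0,0],"turn":[0,0,-0.14]},{"grip":100,"slide":[0.015,0.04,0],"turn":[0,0,0]},{"grip":100,"slide":[0.015,0.04,0],"turn":[0,0,0]},{"grip":100,"slide":[0.016,0.045,0],"turn":[0,0,0]},{"grip":100,"slide":[0,0.042,0],"turn":[0,0,0]},{"grip":100,"slide":[0,0,0],"turn":[0,0,0]}]' 35
python3 - <<'E'
from workcell import bot, viewer
from h import *
s=bot.read_state();print(s['tcp_pos'],s['orientation'],s['joints'][5])
c=viewer.camera('wrist');np.savez('pics/w4.npz',**c)
print(proj(c,[.627,.060,.138]),proj(c,[.627,.060,.08]))
cv2.imwrite('pics/w4.png',c['pixels'])
E
```

```text
time_s: 9.2
tcp_pos: [0.5545, 0.0654, 0.2683]
orientation: [-0.002, 1.0, 0.001, 0.001]
ft_force: [0.1, -1.1, 0.4]
width: 0.0851
grip_force: 0.0
[0.55454524 0.06537508 0.26828326] [-1.85327449e-03  9.99997221e-01  8.18687460e-04  1.20513771e-03] -0.018215185931176284
[250.97070777 256.53592562] [251.91781745 233.11998696]
```

View pics/w4.png

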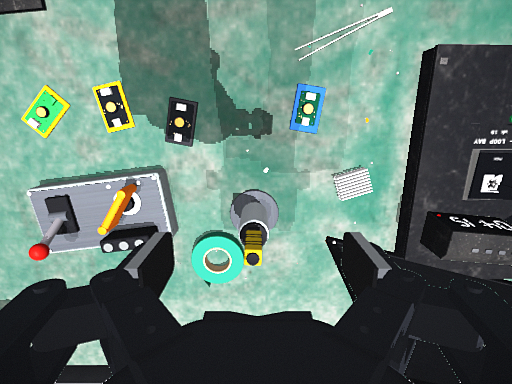

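The view shows the isolator on, with the knob at (39,252). The selector has turned to probing, at (118,207). The probe grip top is at (253,257), about square to the tool, and the boards are clear: yellow (112,107), black (180,122), blue (308,109).

```bash
python3 - <<'E'
from h import *
W=load('pics/w4.npz')
g=W['pixels'][215:275,225:285]
cv2.imwrite('pics/grip.png',cv2.resize(g,(600,600),interpolation=cv2.INTER_CUBIC))
for n,u in(('yel',(112,107)),('blk',(180,122)),('blu',(308,109))):
    for ce,s,m in blobs(W['pixels'],(16,90,80),(34,255,255),(u[0]-9,u[1]-9,u[0]+9,u[1]+9),10): print(n,ce,s[4],plane(W,ce,.012).round(4))
for u in((243,226),(253,257)):print(plane(W,u,.138),plane(W,u,.08))
E
```

```text
yel [109.3 106.1] 50 [ 0.4786 -0.1269  0.012 ]
yel [114.  108.7] 11 [ 0.4818 -0.1212  0.012 ]
blk [178.9 122. ] 74 [ 0.4984 -0.0376  0.012 ]
blu [306.1 106.8] 15 [0.4785 0.1299 0.012 ]
[0.59397624 0.05227647 0.138     ] [0.61779749 0.04930758 0.08      ]
[0.62751314 0.0620476  0.138     ] [0.65894575 0.06129631 0.08      ]
```

View pics/grip.png

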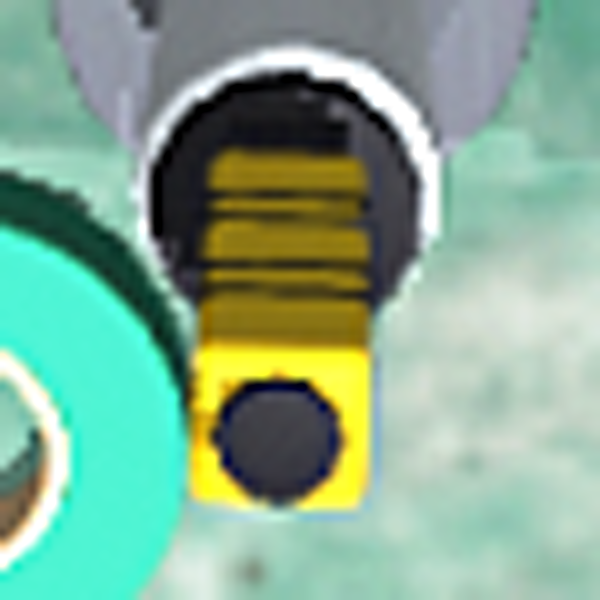

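```bash
python3 - <<'E'
from h import *
T=load('pics/top0.npz');S=load('pics/side0.npz')
k=1.5625
print(tri(T,(275/k,267/k),S,(350/k,100/k)),tri(T,(275/k,267/k),S,(346/k,214/k)),plane(S,(346/k,214/k),0))
E
```

```text
(array([0.62469587, 0.1126442 , 0.27620312]), np.float64(0.03991153768782321)) (array([0.65897733, 0.16720431, 0.03258916]), np.float64(0.00407363634210609)) [0.67952375 0.20633658 0.        ]
```

```bash
python3 - <<'E'
from h import *
T=load('pics/top0.npz');S=load('pics/side0.npz')
k=1.5625
for a in((262,225),(270,250),(255,235)): print(tri(T,(a[0]/k,a[1]/k),S,(350/k,100/k)))
E
```

```text
(array([0.66780064, 0.14369698, 0.2534848 ]), np.float64(0.0014939656853120696))
(array([0.64191092, 0.12491256, 0.26687577]), np.float64(0.023311853204639143))
(array([0.66248116, 0.1499247 , 0.25074258]), np.float64(0.014285471529904555))
```

The screen plate's edge is at about (0.66,0.15), up to z 0.25. At 55 % opening the gripper clears it by about 40 mm. Going for the probe.

```bash
python3 -m inch '[{"grip":55,"slide":[-0.0245,-0.0011,0],"turn":[0,0,0]},{"grip":55,"slide":[-0.0245,-0.0011,0],"turn":[0,0,0]},{"grip":55,"slide":[-0.0245,-0.0011,0],"turn":[0,0,0]},{"grip":55,"slide":[0,0,0.04],"turn":[0,0,0]},{"grip":55,"slide":[0,0,0.04],"turn":[0,0,0]},{"grip":55,"slide":[0,0,0.04],"turn":[0,0,0]},{"grip":55,"slide":[0,0,0.033],"turn":[0,0,0]},{"grip":55,"slide":[0,0,0],"turn":[0,0,0]},{"grip":0,"slide":[0,0,0],"turn":[0,0,0]},{"grip":0,"slide":[0,0,0],"turn":[0,0,0]},{"grip":0,"slide":[0,0,0],"turn":[0,0,0]},{"grip":0,"slide":[0,0,0],"turn":[0,0,0]},{"grip":0,"slide":[0,0,0],"turn":[0,0,0]}]' 60
```

```text
time_s: 10.55
tcp_pos: [0.6304, 0.0572, 0.116]
orientation: [0.001, 1.0, -0.0, 0.002]
ft_force: [0.3, -1.8, 6.6]
width: 0.0173
grip_force: 59.1
```

```bash
python3 -m inch '[{"grip":0,"slide":[0,0,-0.02],"turn":[0,0,0]},{"grip":0,"slide":[0,0,-0.03],"turn":[0,0,0]},{"grip":0,"slide":[0,0,-0.03],"turn":[0,0,0]},{"grip":0,"slide":[0,0,-0.03],"turn":[0,0,0]},{"grip":0,"slide":[0.03,0,0],"turn":[0,0,0]},{"grip":0,"slide":[0.04,0,0],"turn":[0,0,0]},{"grip":0,"slide":[0.03,-0.04,0],"turn":[0,0,0]},{"grip":0,"slide":[0.03,-0.04,0],"turn":[0,0,0]},{"grip":0,"slide":[0,-0.04,0],"turn":[0,0,0]},{"grip":0,"slide":[0,-0.03,0],"turn":[0,0,0]},{"grip":0,"slide":[0,0,0],"turn":[0,0,0]}]' 60
python3 - <<'E'
from workcell import bot, viewer
from h import *
s=bot.read_state();print(s['tcp_pos'],s['orientation'])
c=viewer.camera('wrist');np.savez('pics/w5.npz',**c)
d=viewer.camera('side');np.savez('pics/side5.npz',**d)
p=s['tcp_pos'];print(proj(c,p-[0,0,.105]),proj(d,p-[0,0,.105]),proj(d,p))
cv2.imwrite('pics/m5.png',np.hstack([c['pixels'][0:320,100:420],cv2.resize(d['pixels'][120:270,120:320],(427,320))]))
E
```

```text
time_s: 11.65
tcp_pos: [0.4989, -0.0958, 0.2249]
orientation: [0.002, 1.0, -0.001, 0.001]
ft_force: [-0.5, 1.1, -1.4]
width: 0.0175
grip_force: 58.9
[ 0.49892086 -0.09579901  0.22486366] [ 2.23661014e-03  9.99996014e-01 -9.79357523e-04  1.41787375e-03]
[256.91100713 194.32454952] [224.43989843 190.56681363] [220.83074279 150.51852074]
```

View pics/m5.png

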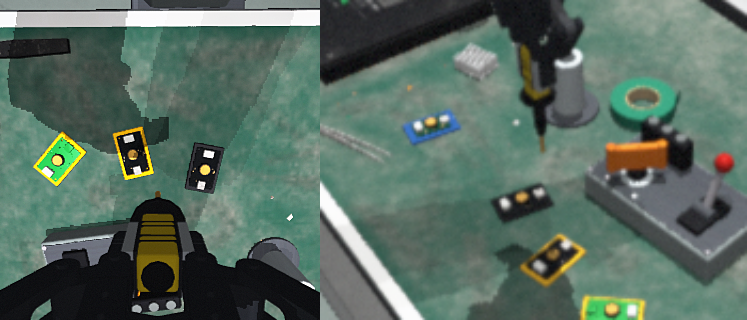

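The probe is held straight, with its tip at wrist (257,193) and side (224,190), both on prediction. Isolator is on and selector at probing. Now I fix the yellow point from this view.

```bash
python3 - <<'E'
from h import *
W=load('pics/w5.npz')
for n,u in(('yel',(232,155)),('blk',(304,170))):
    for ce,s,m in blobs(W['pixels'],(10,70,70),(34,255,255),(u[0]-9,u[1]-9,u[0]+9,u[1]+9),10):
        p=plane(W,ce,.012); print(n,ce,s[4],p.round(4),'tip dx,dy',(p-[.4989,-.0958,0])[:2].round(4))
E
```

```text
yel [232.4 154.4] 86 [ 0.4794 -0.1256  0.012 ] tip dx,dy [-0.0195 -0.0298]
blk [304.7 169.3] 94 [ 0.498  -0.0376  0.012 ] tip dx,dy [-0.0009  0.0582]
```

```bash
python3 -m inch '[{"grip":0,"slide":[0.0195,-0.0298,0],"turn":[0,0,0]},{"grip":0,"slide":[0,0,0],"turn":[0,0,0]},{"grip":0,"slide":[0,0,0.03],"turn":[0,0,0]},{"grip":0,"slide":[0,0,0.03],"turn":[0,0,0]},{"grip":0,"slide":[0,0,0.03],"turn":[0,0,0]},{"grip":0,"slide":[0,0,0.01],"turn":[0,0,0]},{"grip":0,"slide":[0,0,0],"turn":[0,0,0]}]' 60; python3 - <<'E'
from workcell import bot, viewer
from h import *
s=bot.read_state();p=s['tcp_pos'];print(p,s['orientation'])
c=viewer.camera('wrist')
u=proj(c,p-[0,0,.105]);v=proj(c,[.4794,-.1256,.012]);print(u,v)
a,b=int(u[0])-32,int(u[1])-30
cv2.imwrite('pics/t1.png',cv2.resize(c['pixels'][b:b+60,a:a+64],(640,600),interpolation=cv2.INTER_CUBIC))
E
```

```text
time_s: 12.45
tcp_pos: [0.4784, -0.1211, 0.1227]
orientation: [-0.0, 1.0, 0.001, -0.001]
ft_force: [0.4, -0.3, -0.1]
width: 0.0173
grip_force: 59.0
[ 0.47841173 -0.12105804  0.12268441] [-4.22261229e-05  9.99999371e-01  5.26135434e-04 -9.89219179e-04]
[256.52070237 194.8841888 ] [251.34291421 194.21083354]
```

View pics/t1.png

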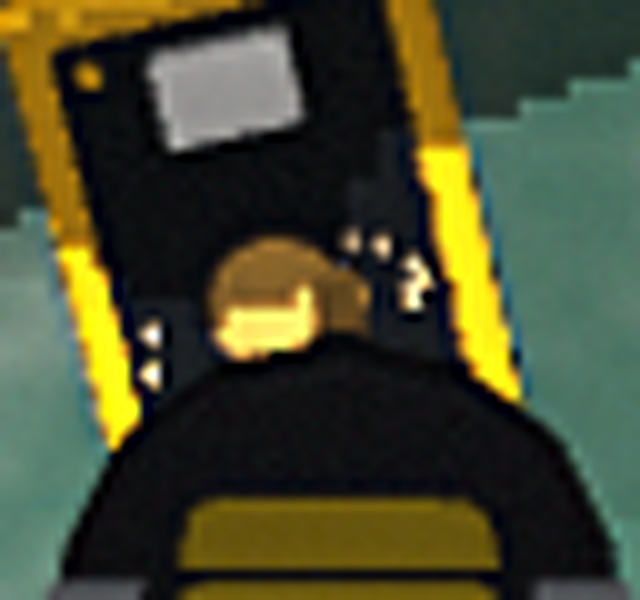

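The crop shows the tip at (343,288) and the point's centre at about (277,304), so the tip is 5.7 mm too far in +y. I'll correct and press.

```bash
python3 -m inch '[{"grip":0,"slide":[-0.001,-0.003,0],"turn":[0,0,0]},{"grip":0,"slide":[0,-0.0027,0],"turn":[0,0,0]},{"grip":0,"slide":[0,0,0],"turn":[0,0,0]},{"grip":0,"slide":[0,0,0.004],"turn":[0,0,0]},{"grip":0,"slide":[0,0,0.003],"turn":[0,0,0]},{"grip":0,"slide":[0,0,0.002],"turn":[0,0,0]},{"grip":0,"slide":[0,0,0],"turn":[0,0,0]}]' 60; python3 - <<'E'
from workcell import bot, viewer
from h import *
s=bot.read_state();p=s['tcp_pos'];print(p)
c=viewer.camera('wrist');np.savez('pics/t2.npz',**c)
b=c['pixels'][160:220,225:289]
for ce,st,m in blobs(c['pixels'],(10,70,60),(34,255,255),(240,175,275,202),10):print(ce,st)
E
```

```text
time_s: 13.2
tcp_pos: [0.48, -0.1279, 0.1141]
orientation: [0.0, 1.0, -0.0, 0.0]
ft_force: [0.3, -1.1, 1.7]
width: 0.0171
grip_force: 59.3
[ 0.47996905 -0.12794607  0.11412005]
[273.8 178.4] [273, 175, 2, 9, 11]
[241.  195.5] [240, 186, 4, 16, 41]
[259.7 193.3] [252, 188, 16, 12, 134]
[273.2 192.8] [272, 190, 3, 6, 14]
```

```bash
python3 -m inch '[{"grip":0,"slide":[0,0,0],"turn":[0,0,0]},{"grip":0,"slide":[0,0,0],"turn":[0,0,0]},{"grip":0,"slide":[0,0,0],"turn":[0,0,0]},{"grip":0,"slide":[0,0,0],"turn":[0,0,0]},{"grip":0,"slide":[0,0,0],"turn":[0,0,0]},{"grip":0,"slide":[0,0,0],"turn":[0,0,0]},{"grip":0,"slide":[0,0,0],"turn":[0,0,0]}]' 60; python3 -m inch '[{"grip":0,"slide":[0,0,-0.02],"turn":[0,0,0]},{"grip":0,"slide":[0,0,-0.03],"turn":[0,0,0]},{"grip":0,"slide":[0,0,-0.02],"turn":[0,0,0]},{"grip":0,"slide":[0,0.025,0],"turn":[0,0,0]},{"grip":0,"slide":[0,0.035,0],"turn":[0,0,0]},{"grip":0,"slide":[0,0.04,0],"turn":[0,0,0]},{"grip":0,"slide":[0,0.04,0],"turn":[0,0,0]},{"grip":0,"slide":[0,0.04,0],"turn":[0,0,0]},{"grip":0,"slide":[0,0.04,0],"turn":[0,0,0]},{"grip":0,"slide":[0,0.02,0],"turn":[0,0,0]},{"grip":0,"slide":[0,0.01,0],"turn":[0,0,0]},{"grip":0,"slide":[0,0,0],"turn":[0,0,0]},{"grip":0,"slide":[0,0,0],"turn":[0,0,0]}]' 60; cat > look.py <<'E'
import sys
from workcell import bot, viewer
from h import *
g=eval(sys.argv[1])  # expected point xy
s=bot.read_state();p=s['tcp_pos'];c=viewer.camera('wrist');np.savez('pics/last.npz',**c)
tip=p-[0,0,.105]; print('t',s['time_s'],'tip',tip.round(4),'tip px',proj(c,tip).round(1),'exp px',proj(c,[*g,.012]).round(1))
u=proj(c,[*g,.012]).astype(int); r=int(sys.argv[2])
for ce,st,m in blobs(c['pixels'],(10,70,60),(34,255,255),(max(u[0]-r,0),max(u[1]-r,0),u[0]+r,u[1]+r),30):
    q=plane(c,ce,.012);print(ce,st,q.round(4),'tool slide x,y',-(q-tip)[0].round(4),(q-tip)[1].round(4))
E
python3 look.py '(.4795,.131)' 40
```

```text
time_s: 13.95
tcp_pos: [0.48, -0.1279, 0.1143]
orientation: [0.0, 1.0, -0.0, 0.0]
ft_force: [0.7, -0.4, 0.4]
width: 0.0175
grip_force: 59.3
time_s: 15.25
tcp_pos: [0.48, 0.1214, 0.1841]
orientation: [0.001, 1.0, -0.0, -0.0]
ft_force: [-0.2, -0.5, -1.2]
width: 0.0171
grip_force: 59.0
t 15.25 tip [0.48   0.1214 0.0791] tip px [256.7 194.7] exp px [265.7 177.5]
[267. 178.] [261, 172, 13, 13, 117] [0.4801 0.1324 0.012 ] tool slide x,y -0.0001 0.011
[257.3 193.6] [255, 191, 6, 7, 30] [0.4977 0.1219 0.012 ] tool slide x,y -0.0177 0.0005
[257.3 215. ] [243, 214, 30, 3, 87] [0.5227 0.1218 0.012 ] tool slide x,y -0.0427 0.0004
```

```bash
python3 -m inch '[{"grip":0,"slide":[0,0.006,0],"turn":[0,0,0]},{"grip":0,"slide":[0,0.0045,0],"turn":[0,0,0]},{"grip":0,"slide":[0,0,0.02],"turn":[0,0,0]},{"grip":0,"slide":[0,0,0.02],"turn":[0,0,0]},{"grip":0,"slide":[0,0,0.015],"turn":[0,0,0]},{"grip":0,"slide":[0,0,0.003],"turn":[0,0,0]},{"grip":0,"slide":[0,0,0],"turn":[0,0,0]}]' 60; python3 look.py '(.480,.132)' 25
```

```text
time_s: 16.0
tcp_pos: [0.48, 0.1325, 0.1262]
orientation: [0.001, 1.0, -0.0, -0.0]
ft_force: [0.1, 0.3, -1.3]
width: 0.017
grip_force: 59.0
t 16.0 tip [0.48   0.1325 0.0212] tip px [256.7 194.8] exp px [256.1 192. ]
[256.7 191.8] [250, 186, 15, 13, 144] [0.4798 0.1325 0.012 ] tool slide x,y 0.0001 0.0
[257.3 214.5] [243, 214, 30, 2, 57] [0.5011 0.1331 0.012 ] tool slide x,y -0.0212 0.0005
```

Aligned. Pressing and holding on blue.

```bash
python3 -m inch '[{"grip":0,"slide":[0,0,0.005],"turn":[0,0,0]},{"grip":0,"slide":[0,0,0.004],"turn":[0,0,0]},{"grip":0,"slide":[0,0,0.003],"turn":[0,0,0]},{"grip":0,"slide":[0,0,0.002],"turn":[0,0,0]},{"grip":0,"slide":[0,0,0],"turn":[0,0,0]},{"grip":0,"slide":[0,0,0],"turn":[0,0,0]},{"grip":0,"slide":[0,0,0],"turn":[0,0,0]},{"grip":0,"slide":[0,0,0],"turn":[0,0,0]},{"grip":0,"slide":[0,0,0],"turn":[0,0,0]},{"grip":0,"slide":[0,0,0],"turn":[0,0,0]},{"grip":0,"slide":[0,0,0],"turn":[0,0,0]},{"grip":0,"slide":[0,0,0],"turn":[0,0,0]}]' 60; python3 look.py '(.480,.132)' 25
```

```text
time_s: 17.25
tcp_pos: [0.4802, 0.1326, 0.1124]
orientation: [0.0, 1.0, 0.0, 0.0]
ft_force: [1.5, -1.2, 2.1]
width: 0.0174
grip_force: 59.3
t 17.25 tip [0.4802 0.1326 0.0074] tip px [256.7 194.6] exp px [255.9 195.9]
[256.4 194.2] [249, 189, 16, 11, 113] [0.4785 0.1324 0.012 ] tool slide x,y 0.0017 -0.0002
[257.3 216.6] [242, 214, 32, 6, 186] [0.4984 0.1332 0.012 ] tool slide x,y -0.0182 0.0005
```

```bash
python3 -m inch '[{"grip":0,"slide":[0,0,-0.02],"turn":[0,0,0]},{"grip":0,"slide":[0,0,-0.03],"turn":[0,0,0]},{"grip":0,"slide":[0,0,-0.02],"turn":[0,0,0]},{"grip":0,"slide":[-0.003,-0.02,0],"turn":[0,0,0]},{"grip":0,"slide":[-0.003,-0.03,0],"turn":[0,0,0]},{"grip":0,"slide":[-0.003,-0.035,0],"turn":[0,0,0]},{"grip":0,"slide":[-0.003,-0.035,0],"turn":[0,0,0]},{"grip":0,"slide":[-0.003,-0.03,0],"turn":[0,0,0]},{"grip":0,"slide":[-0.003,-0.01,0],"turn":[0,0,0]},{"grip":0,"slide":[0,0,0],"turn":[0,0,0]},{"grip":0,"slide":[0,0,0],"turn":[0,0,0]}]' 60;python3 look.py '(.498,-.0376)' 40
```

```text
time_s: 18.4
tcp_pos: [0.4975, -0.0266, 0.182]
orientation: [0.0, 1.0, 0.0, -0.001]
ft_force: [-0.0, -0.1, -1.5]
width: 0.0174
grip_force: 59.0
t 18.4 tip [ 0.4975 -0.0266  0.077 ] tip px [256.6 194.8] exp px [246.5 178.9]
[246.4 178.7] [241, 173, 12, 12, 115] [ 0.4978 -0.0377  0.012 ] tool slide x,y -0.0003 -0.0111
[257.4 193.7] [255, 191, 6, 7, 35] [ 0.5146 -0.0258  0.012 ] tool slide x,y -0.0171 0.0008
[257.4 215.5] [243, 214, 30, 4, 117] [ 0.5399 -0.0258  0.012 ] tool slide x,y -0.0424 0.0007
```

```bash
python3 -m inch '[{"grip":0,"slide":[0,-0.006,0],"turn":[0,0,0]},{"grip":0,"slide":[0,-0.005,0],"turn":[0,0,0]},{"grip":0,"slide":[0,0,0.02],"turn":[0,0,0]},{"grip":0,"slide":[0,0,0.02],"turn":[0,0,0]},{"grip":0,"slide":[0,0,0.013],"turn":[0,0,0]},{"grip":0,"slide":[0,0,0.003],"turn":[0,0,0]},{"grip":0,"slide":[0,0,0],"turn":[0,0,0]}]' 60; python3 look.py '(.498,-.0377)' 25
```

```text
time_s: 19.15
tcp_pos: [0.4978, -0.0383, 0.1262]
orientation: [0.0, 1.0, 0.0, -0.0]
ft_force: [0.1, -0.8, -0.4]
width: 0.0173
grip_force: 59.0
t 19.15 tip [ 0.4978 -0.0383  0.0212] tip px [256.6 194.7] exp px [257.4 192.2]
[257.6 191.8] [250, 186, 17, 13, 150] [ 0.4977 -0.0375  0.012 ] tool slide x,y 0.0001 0.0008
[257.3 215. ] [242, 214, 31, 3, 89] [ 0.5195 -0.0378  0.012 ] tool slide x,y -0.0217 0.0005
```

```bash
python3 -m inch '[{"grip":0,"slide":[0,0,0.005],"turn":[0,0,0]},{"grip":0,"slide":[0,0,0.004],"turn":[0,0,0]},{"grip":0,"slide":[0,0,0.003],"turn":[0,0,0]},{"grip":0,"slide":[0,0,0.002],"turn":[0,0,0]},{"grip":0,"slide":[0,0,0],"turn":[0,0,0]},{"grip":0,"slide":[0,0,0],"turn":[0,0,0]},{"grip":0,"slide":[0,0,0],"turn":[0,0,0]},{"grip":0,"slide":[0,0,0],"turn":[0,0,0]},{"grip":0,"slide":[0,0,0],"turn":[0,0,0]},{"grip":0,"slide":[0,0,0],"turn":[0,0,0]},{"grip":0,"slide":[0,0,0],"turn":[0,0,0]},{"grip":0,"slide":[0,0,0],"turn":[0,0,0]}]' 60; python3 look.py '(.498,-.0377)' 25
python3 -m inch '[{"grip":0,"slide":[0,0,-0.02],"turn":[0,0,0]},{"grip":0,"slide":[0,0,-0.03],"turn":[0,0,0]},{"grip":0,"slide":[0,0,-0.035],"turn":[0,0,0]},{"grip":0,"slide":[0,0,-0.03],"turn":[0,0,0]},{"grip":0,"slide":[0,0.02,0],"turn":[0,0,0]},{"grip":0,"slide":[0,0.03,0],"turn":[0,0,0]},{"grip":0,"slide":[0,0.03,0],"turn":[0,0,0]},{"grip":0,"slide":[0,0.02,0],"turn":[0,0,0]},{"grip":0,"slide":[-0.02,0,0],"turn":[0,0,0]},{"grip":0,"slide":[-0.03,0,0],"turn":[0,0,0]},{"grip":0,"slide":[-0.02,0,0],"turn":[0,0,0]},{"grip":0,"slide":[0,0,0],"turn":[0,0,0]},{"grip":0,"slide":[0,0,0],"turn":[0,0,0]}]' 60; python3 - <<'E'
from workcell import bot, viewer
from h import *
s=bot.read_state();p=s['tcp_pos'];print(p,s['orientation'])
c=viewer.camera('wrist');d=viewer.camera('side');np.savez('pics/w6.npz',**c)
print(proj(c,p-[0,0,.105]),proj(c,[.628,.0625,.08]),proj(d,p-[0,0,.105]))
print(bot.read_state()['ft_force'])
cv2.imwrite('pics/m6.png',np.hstack([c['pixels'][60:380,100:420],cv2.resize(d['pixels'][80:230,150:350],(427,320))]))
E
```

```text
time_s: 20.4
tcp_pos: [0.4981, -0.0384, 0.1123]
orientation: [0.0, 1.0, -0.0, 0.0]
ft_force: [2.1, -0.9, 1.5]
width: 0.0172
grip_force: 59.3
t 20.4 tip [ 0.4981 -0.0384  0.0073] tip px [256.7 194.6] exp px [257.5 196. ]
[257.7 194.1] [250, 189, 16, 11, 112] [ 0.4963 -0.0376  0.012 ] tool slide x,y 0.0017 0.0009
[257.4 217.1] [242, 214, 32, 7, 218] [ 0.5168 -0.0378  0.012 ] tool slide x,y -0.0187 0.0006
time_s: 21.75
tcp_pos: [0.5672, 0.0616, 0.2264]
orientation: [0.0, 1.0, 0.0, -0.001]
ft_force: [-0.3, -0.8, 0.4]
width: 0.0172
grip_force: 59.0
[0.56715433 0.06156982 0.22642323] [ 4.54420707e-04  9.99999151e-01  3.95409201e-05 -1.22050208e-03]
[256.66906939 194.9344965 ] [257.70500831 239.86345583] [211.52378609 141.63479808]
[ 0.68653296 -0.16921742 -0.39637931]
```

View pics/m6.png

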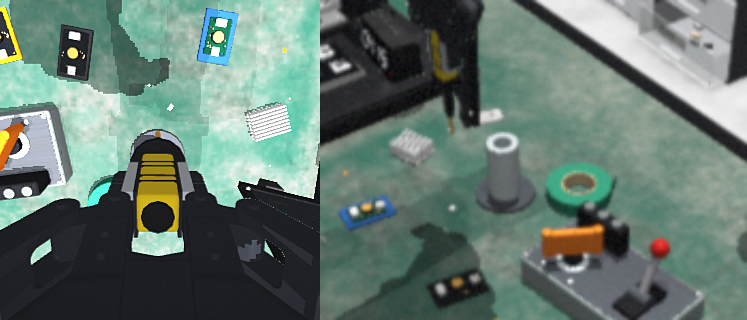

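The tip is straight, at wrist crop (157,133), and the empty stand rim shows in the side crop at (502,143). I'll get the seat from the side view, corrected by the known tip, and compare with (0.628,0.0625).

```bash
python3 - <<'E'
from workcell import viewer
from h import *
d=viewer.camera('side');t=viewer.camera('top')
uv=(150+182/2.135,80+143/2.133)
for w in((0,0),(.6,1.6)): print(plane(d,np.add(uv,w),.08).round(4))
print('top px of seat',proj(t,[.628,.0625,.08]))
u=proj(d,[.628,.0625,.08]);print(u,uv)
a=cv2.resize(d['pixels'][130:170,215:255],(400,400),interpolation=cv2.INTER_CUBIC)
q=proj(t,[.628,.0625,.08]).astype(int);b=cv2.resize(t['pixels'][q[1]-20:q[1]+20,q[0]-20:q[0]+20],(400,400),interpolation=cv2.INTER_CUBIC);print(q)
cv2.imwrite('pics/rim.png',np.hstack([a,b]))
E
```

```text
[0.628  0.0562 0.08  ]
[0.6256 0.05   0.08  ]
top px of seat [215.84063726 179.13318344]
[233.76195004 145.80087386] (235.24590163934425, 147.04172526957336)
[215 179]
```

View pics/rim.png

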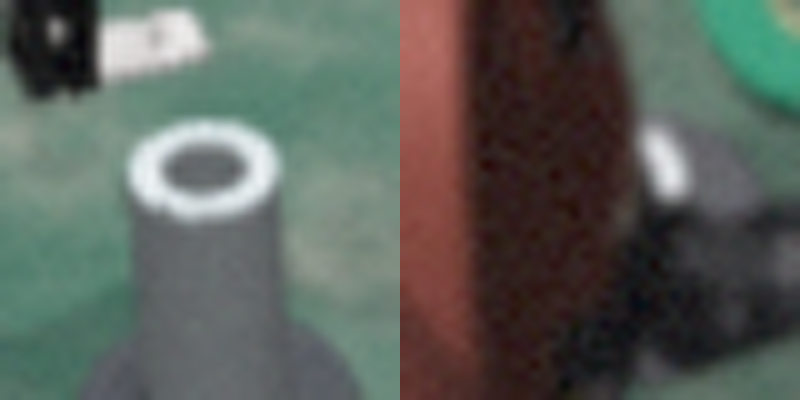

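```bash
python3 -m inch '[{"grip":0,"slide":[-0.02,-0.001,0],"turn":[0,0,0]},{"grip":0,"slide":[-0.025,-0.001,0],"turn":[0,0,0]},{"grip":0,"slide":[-0.0172,-0.0006,0],"turn":[0,0,0]},{"grip":0,"slide":[0,0,0],"turn":[0,0,0]},{"grip":0,"slide":[0,0,0.02],"turn":[0,0,0]},{"grip":0,"slide":[0,0,0.013],"turn":[0,0,0]},{"grip":0,"slide":[0,0,0],"turn":[0,0,0]}]' 60; python3 - <<'E'
from workcell import bot,viewer
from h import *
p=bot.read_state()['tcp_pos'];d=viewer.camera('side');c=viewer.camera('wrist')
tip=p-[0,0,.105];print(tip,'side tip px',proj(d,tip),'wrist',proj(c,tip),'rim if under tip',proj(d,[tip[0],tip[1],.08]),proj(c,[tip[0],tip[1],.08]))
a=cv2.resize(d['pixels'][125:165,215:255],(400,400),interpolation=cv2.INTER_CUBIC)
b=cv2.resize(c['pixels'][175:215,237:277],(400,400),interpolation=cv2.INTER_CUBIC)
cv2.imwrite('pics/ins.png',np.hstack([a,b]))
E
```

```text
time_s: 22.65
tcp_pos: [0.6282, 0.059, 0.1924]
orientation: [0.0, 1.0, 0.0, -0.002]
ft_force: [-0.4, -0.3, -0.4]
width: 0.0168
grip_force: 59.0
[0.62819091 0.05896185 0.08741037] side tip px [234.48579975 144.04492556] wrist [256.68472998 193.67482851] rim if under tip [234.64343353 146.4667846 ] [256.69865462 191.43895526]
```

View pics/ins.png

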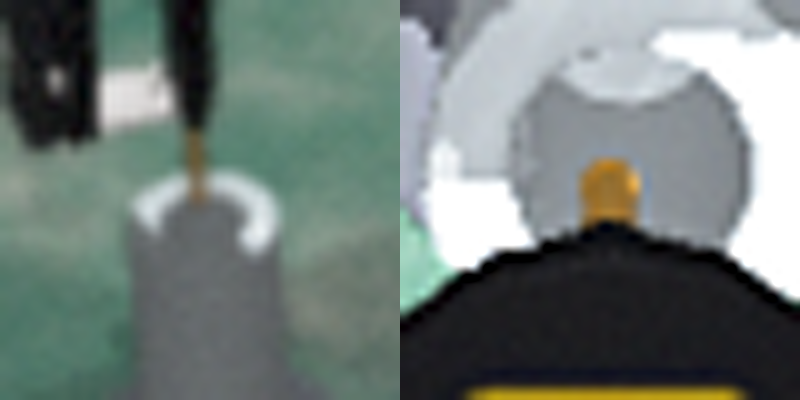

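The tip is over the hole, about 1.8 mm short in y (tip col 610, hole centre 630). I'll correct and insert.

```bash
python3 -m inch '[{"grip":0,"slide":[0,0.0018,0],"turn":[0,0,0]},{"grip":0,"slide":[0,0,0.01],"turn":[0,0,0]},{"grip":0,"slide":[0,0,0.015],"turn":[0,0,0]},{"grip":0,"slide":[0,0,0.015],"turn":[0,0,0]},{"grip":0,"slide":[0,0,0.015],"turn":[0,0,0]},{"grip":0,"slide":[0,0,0.012],"turn":[0,0,0]},{"grip":0,"slide":[0,0,0.006],"turn":[0,0,0]},{"grip":0,"slide":[0,0,0.0025],"turn":[0,0,0]},{"grip":0,"slide":[0,0,0],"turn":[0,0,0]},{"grip":0,"slide":[0,0,0],"turn":[0,0,0]}]' 60
```

```text
time_s: 23.75
tcp_pos: [0.6307, 0.0607, 0.1194]
orientation: [0.0, 1.0, -0.0, 0.0]
ft_force: [1.1, 0.2, -0.4]
width: 0.0174
grip_force: 59.0
```

```bash
python3 -m inch '[{"grip":0,"slide":[0,0,0.0015],"turn":[0,0,0]},{"grip":0,"slide":[0,0,0.0015],"turn":[0,0,0]},{"grip":0,"slide":[0,0,0],"turn":[0,0,0]}]' 60; python3 -m inch '[{"grip":0,"slide":[0,0,0.001],"turn":[0,0,0]},{"grip":0,"slide":[0,0,0],"turn":[0,0,0]}]' 60
```

```text
time_s: 24.05
tcp_pos: [0.6305, 0.0607, 0.1161]
orientation: [0.0, 1.0, -0.0, 0.0]
ft_force: [0.4, -0.5, 0.6]
width: 0.0174
grip_force: 59.3
time_s: 24.25
tcp_pos: [0.6305, 0.0607, 0.116]
orientation: [0.0, 1.0, -0.0, 0.001]
ft_force: [-2.9, 0.3, 10.9]
width: 0.0177
grip_force: 60.6
```

Seated (11 N up at z 0.116). Releasing and rising.

```bash
python3 -m inch '[{"grip":25,"slide":[0,0,0],"turn":[0,0,0]},{"grip":40,"slide":[0,0,0],"turn":[0,0,0]},{"grip":55,"slide":[0,0,0],"turn":[0,0,0]},{"grip":55,"slide":[0,0,0],"turn":[0,0,0]},{"grip":55,"slide":[0,0,-0.015],"turn":[0,0,0]},{"grip":55,"slide":[0,0,-0.03],"turn":[0,0,0]},{"grip":55,"slide":[0,0,-0.04],"turn":[0,0,0]},{"grip":55,"slide":[0,0,-0.04],"turn":[0,0,0]},{"grip":55,"slide":[0,0,-0.025],"turn":[0,0,0]},{"grip":100,"slide":[0.035,0,0],"turn":[0,0,0]},{"grip":100,"slide":[0.04,0,0],"turn":[0,0,0]},{"grip":100,"slide":[0,0,0],"turn":[0,0,0]},{"grip":100,"slide":[0,0,0],"turn":[0,0,0]}]' 60; python3 - <<'E'
from workcell import bot,viewer
from h import *
s=bot.read_state();print(s['tcp_pos'],s['orientation'])
c=viewer.camera('wrist');d=viewer.camera('side');np.savez('pics/w7.npz',**c)
cv2.imwrite('pics/m7.png',np.hstack([cv2.resize(c['pixels'][205:285,215:295],(320,320),interpolation=cv2.INTER_CUBIC),cv2.resize(d['pixels'][80:230,150:350],(427,320))]))
E
```

```text
time_s: 25.55
tcp_pos: [0.5549, 0.0608, 0.2652]
orientation: [0.0, 1.0, -0.0, 0.0]
ft_force: [0.1, 0.2, 0.6]
width: 0.085
grip_force: 0.0
[0.55491971 0.06081265 0.26521534] [ 4.24272146e-04  9.99999861e-01 -4.16669666e-06  3.13963616e-04]
```

View pics/m7.png

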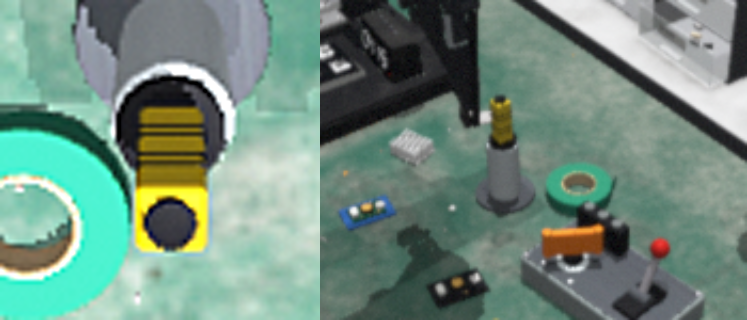

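The probe is upright in the stand with its collar on the rim: side crop (502,120), wrist crop (170,220). Back to the wing, at joint 1.4 with world angle about -0.57.

```bash
python3 -m inch '[{"grip":30,"slide":[0,-0.03,0],"turn":[0,0,0]},{"grip":30,"slide":[0,-0.04,0],"turn":[0,0,0]},{"grip":30,"slide":[-0.015,-0.04,0],"turn":[0,0,0]},{"grip":30,"slide":[-0.015,-0.04,0],"turn":[0,0,0]},{"grip":30,"slide":[-0.016,-0.018,0],"turn":[0,0,0]},{"grip":30,"slide":[0,0,0],"turn":[0,0,0]},{"grip":30,"slide":[0,0,0],"turn":[0,0,0.14]},{"grip":30,"slide":[0,0,0],"turn":[0,0,0.14]},{"grip":30,"slide":[0,0,0],"turn":[0,0,0.14]},{"grip":30,"slide":[0,0,0],"turn":[0,0,0.14]},{"grip":30,"slide":[0,0,0.04],"turn":[0,0,0]},{"grip":30,"slide":[0,0,0.04],"turn":[0,0,0]},{"grip":30,"slide":[0,0,0.04],"turn":[0,0,0]},{"grip":30,"slide":[0,0,0],"turn":[0,0,0]}]' 35; python3 - <<'E'
from workcell import bot,viewer
from h import *
s=bot.read_state();p=s['tcp_pos'];q=s['orientation'];print(p,'x ang',2*np.arctan2(q[1],q[0])-np.pi)
c=viewer.camera('wrist');np.savez('pics/w8.npz',**c)
print(proj(c,[.6008,-.107,.08]))
for ce,st,m in blobs(c['pixels'],(5,150,100),(24,255,255),(200,150,310,290),40):
    y,x=np.where(m);print(ce,st,cv2.minAreaRect(np.c_[x,y].astype(np.float32)))
a=np.array([2*np.arctan2(q[1],q[0])]);X=np.array([np.cos(a[0]),np.sin(a[0])]);Y=np.array([np.cos(a[0]-np.pi/2),np.sin(a[0]-np.pi/2)])
d=np.array([.6008,-.107])-p[:2];print('slide',d@X,d@Y)
E
```

```text
time_s: 27.05
tcp_pos: [0.5981, -0.1058, 0.1397]
orientation: [0.277, 0.961, 0.0, -0.004]
ft_force: [-0.8, 0.2, -0.4]
width: 0.0257
grip_force: 0.0
[ 0.59806791 -0.10575546  0.13969625] x ang -0.560346370182955
[257.58350902 217.37160754]
[257.6 205. ] [250, 166, 17, 90, 788] ((258.4159851074219, 210.4525604248047), (88.90808868408203, 16.012344360351562), 89.20427703857422)
slide -0.002975721580577745 0.00039783696245266037
```

```bash
python3 -m inch '[{"grip":30,"slide":[-0.003,0,0.02],"turn":[0,0,0]},{"grip":30,"slide":[0,0,0.025],"turn":[0,0,0]},{"grip":30,"slide":[0,0,0.023],"turn":[0,0,0]},{"grip":30,"slide":[0,0,0],"turn":[0,0,0]},{"grip":0,"slide":[0,0,0],"turn":[0,0,0]},{"grip":0,"slide":[0,0,0],"turn":[0,0,0]},{"grip":0,"slide":[0,0,0],"turn":[0,0,0]},{"grip":0,"slide":[0,0,0],"turn":[0,0,-0.1]},{"grip":0,"slide":[0,0,0],"turn":[0,0,-0.1]},{"grip":0,"slide":[0,0,0],"turn":[0,0,-0.1]}]' 35
```

```text
time_s: 28.1
tcp_pos: [0.6053, -0.1085, 0.0791]
orientation: [0.128, 0.992, 0.001, 0.002]
ft_force: [0.2, 4.3, 7.0]
width: 0.0079
grip_force: 39.3
```

```bash
python3 -m inch '[{"grip":0,"slide":[0,0,0],"turn":[0,0,-0.12]},{"grip":0,"slide":[0,0,0],"turn":[0,0,-0.12]},{"grip":0,"slide":[0,0,0],"turn":[0,0,-0.12]},{"grip":0,"slide":[0,0,0],"turn":[0,0,-0.12]},{"grip":0,"slide":[0,0,0],"turn":[0,0,-0.12]},{"grip":0,"slide":[0,0,0],"turn":[0,0,-0.12]},{"grip":0,"slide":[0,0,0],"turn":[0,0,-0.12]},{"grip":0,"slide":[0,0,0],"turn":[0,0,-0.12]},{"grip":0,"slide":[0,0,0],"turn":[0,0,-0.1]},{"grip":0,"slide":[0,0,0],"turn":[0,0,0]}]' 35; python3 -c "
from workcell import bot
import numpy as np
s=bot.read_state();q=s['orientation'];print(s['wrist_torque'],2*np.arctan2(q[1],q[0])-np.pi)"
```

```text
time_s: 29.1
tcp_pos: [0.6043, -0.1051, 0.0791]
orientation: [-0.392, 0.92, 0.003, 0.002]
ft_force: [-3.5, 17.9, 14.2]
width: 0.0077
grip_force: 40.3
[3.8109674  0.81128701 0.01135305] 0.805241313584911
```

```bash
python3 -m inch '[{"grip":0,"slide":[0,0,0],"turn":[0,0,-0.05]},{"grip":0,"slide":[0,0,0],"turn":[0,0,-0.03]},{"grip":0,"slide":[0,0,0],"turn":[0,0,0]},{"grip":0,"slide":[0,0,0],"turn":[0,0,0]}]' 35; python3 -c "
from workcell import bot
import numpy as np
s=bot.read_state();q=s['orientation'];print(s['wrist_torque'],2*np.arctan2(q[1],q[0])-np.pi)"
```

```text
time_s: 29.5
tcp_pos: [0.6042, -0.1051, 0.0792]
orientation: [-0.426, 0.905, 0.003, 0.002]
ft_force: [-4.2, 17.9, 14.9]
width: 0.008
grip_force: 47.6
[ 3.89019308  0.8995029  -0.78949623] 0.8806333323556661
```

Parked stop reached (moment -0.79 N m). I'll release, rise and position behind the knob.

```bash
python3 -m inch '[{"grip":0,"slide":[0,0,0],"turn":[0,0,0.04]},{"grip":30,"slide":[0,0,0],"turn":[0,0,0]},{"grip":30,"slide":[0,0,0],"turn":[0,0,0]},{"grip":30,"slide":[0,0,-0.03],"turn":[0,0,0]},{"grip":30,"slide":[0,0,-0.04],"turn":[0,0,0]},{"grip":0,"slide":[0,0,-0.05],"turn":[0,0,0]},{"grip":0,"slide":[0,0,0],"turn":[0,0,0]},{"grip":0,"slide":[0,0,0],"turn":[0,0,0.14]},{"grip":0,"slide":[0,0,0],"turn":[0,0,0.14]},{"grip":0,"slide":[0,0,0],"turn":[0,0,0.14]},{"grip":0,"slide":[0,0,0],"turn":[0,0,0.14]},{"grip":0,"slide":[0,0,0],"turn":[0,0,0.14]},{"grip":0,"slide":[0,0,0],"turn":[0,0,0]}]' 35; python3 - <<'E'
from workcell import bot,viewer
from h import *
s=bot.read_state();p=s['tcp_pos'];q=s['orientation'];a=2*np.arctan2(q[1],q[0]);print('x ang',a-np.pi)
X=np.array([np.cos(a),np.sin(a)]);Y=np.array([np.cos(a-np.pi/2),np.sin(a-np.pi/2)])
d=np.array([.6786,-.1884])-p[:2];print('slide',d@X,d@Y,p[2])
c=viewer.camera('wrist');t=viewer.camera('side')
for z,e in((.092,c),(.092,t)):
  for ce,st,m in blobs(e['pixels'],(0,150,80),(6,255,255),None,25): print('red',ce,st,plane(e,ce,z).round(3))
ce=[x for x in blobs(t['pixels'],(7,150,120),(19,255,255),(230,150,300,230),20)]
for x in ce:
    y,xx=np.where(x[2]);print('wing side',x[0],x[1],cv2.minAreaRect(np.c_[xx,y].astype(np.float32)))
E
```

```text
time_s: 30.8
tcp_pos: [0.6039, -0.1093, 0.197]
orientation: [-0.068, 0.998, -0.0, 0.0]
ft_force: [-0.0, 0.3, 0.3]
width: 0.0
grip_force: 0.0
x ang 0.13694805394800147
slide -0.06323673622229602 -0.08860275269741252 0.19698693128749903
red [157.4 227.6] [146, 217, 23, 22, 402] [ 0.646 -0.192  0.092]
red [308.8 195.8] [305, 192, 9, 9, 57] [ 0.647 -0.193  0.092]
wing side [267.9 191.1] [265, 178, 7, 30, 108] ((267.6518859863281, 192.45904541015625), (4.439967155456543, 29.03504753112793), 6.709836959838867)
```

```bash
python3 -m inch '[{"grip":0,"slide":[-0.021,-0.0295,0],"turn":[0,0,0]},{"grip":0,"slide":[-0.021,-0.0295,0],"turn":[0,0,0]},{"grip":0,"slide":[-0.021,-0.0295,0],"turn":[0,0,0]},{"grip":0,"slide":[0,0,0],"turn":[0,0,0]},{"grip":0,"slide":[0,0,0],"turn":[0,0,0]}]'; python3 - <<'E'
from workcell import bot
import numpy as np
p=bot.read_state()['tcp_pos'];d=p[:2]-[.646,-.192];X=np.array([.9915,.13]);Y=np.array([-.13,.9915]);print('ahead of knob panel x,y',d@X,d@Y,p[2])
E
```

```text
time_s: 31.4
tcp_pos: [0.6783, -0.1884, 0.196]
orientation: [-0.07, 0.998, 0.0, -0.0]
ft_force: [-0.2, 0.7, -0.7]
width: -0.0002
grip_force: 0.0
ahead of knob panel x,y 0.03249550942618322 -0.0005802407944111595 0.19599100911225045
```

```bash
python3 -m inch '[{"grip":0,"slide":[0,0,0.03],"turn":[0,0,0]},{"grip":0,"slide":[0,0,0.04],"turn":[0,0,0]},{"grip":0,"slide":[0,0,0.034],"turn":[0,0,0]},{"grip":0,"slide":[0,0,0],"turn":[0,0,0]},{"grip":0,"slide":[0.01,0,0],"turn":[0,0,0]},{"grip":0,"slide":[0.009,0,0],"turn":[0,0,0]},{"grip":0,"slide":[0.009,0,0],"turn":[0,0,0]},{"grip":0,"slide":[0.009,0,0],"turn":[0,0,0]},{"grip":0,"slide":[0.009,0,0],"turn":[0,0,0]},{"grip":0,"slide":[0.008,0,0],"turn":[0,0,0]},{"grip":0,"slide":[0,0,0],"turn":[0,0,0]},{"grip":0,"slide":[0,0,0],"turn":[0,0,0]},{"grip":0,"slide":[-0.02,0,0],"turn":[0,0,0]},{"grip":0,"slide":[-0.02,0,0],"turn":[0,0,0]},{"grip":0,"slide":[0,0,-0.04],"turn":[0,0,0]},{"grip":0,"slide":[0,0,-0.05],"turn":[0,0,0]},{"grip":0,"slide":[0,0,-0.04],"turn":[0,0,0]},{"grip":0,"slide":[0,0,0],"turn":[0,0,0]}]'; python3 - <<'E'
from workcell import bot,viewer
from h import *
c=viewer.camera('wrist');t=viewer.camera('side')
for e in(c,t):
  for ce,st,m in blobs(e['pixels'],(0,150,80),(6,255,255),None,25): print('red',ce,st,plane(e,ce,.092).round(3))
for x in blobs(t['pixels'],(7,150,120),(19,255,255),(230,150,300,230),20):print('wing',x[0],x[1])
for x in blobs(t['pixels'],(20,120,80),(34,255,255),(200,90,280,170),20):print('probe',x[0],x[1])
print('was', [(x[0],x[1]) for x in blobs(load('pics/side0.npz')['pixels'],(20,120,80),(34,255,255),(200,90,280,170),20)])
E
```

```text
time_s: 33.2
tcp_pos: [0.6675, -0.1907, 0.2294]
orientation: [-0.07, 0.998, -0.002, 0.005]
ft_force: [0.8, -0.0, -0.3]
width: 0.0002
grip_force: 0.0
red [260.1 102.2] [250, 91, 22, 23, 393] [ 0.592 -0.199  0.092]
red [291.6 208.4] [288, 205, 9, 8, 56] [ 0.594 -0.2    0.092]
wing [267.9 190.8] [265, 178, 7, 30, 118]
probe [234.7 136.1] [230, 127, 10, 20, 147]
was [(array([234.5, 135.6]), [229, 126, 11, 21, 149])]
```

The isolator is off (knob at 0.592,-0.199), the selector is parked and the probe is home and upright. The robot is clear, so I'm handing in.

```bash
python3 -c "
from workcell import bot
print(bot.sign_off())"
```

```text
the job is handed in; nothing more can be done
None
```

I handed the job in at 33 s: I touched the probe to the three boards present (yellow, blue, black), and left it back in its stand, the selector parked and the isolator off; sign-off returned no verdict.

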